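# Load the tapping-density tester and hold its cam at full lift

### The arm

A 6-joint arm with a two-finger parallel gripper is mounted at the origin on the work surface. World frame = base frame: x ahead of the robot, y to its left, z up, the work surface at z = 0. Lengths are in m, angles in rad, forces in N, time in s.
With the tool pointing down it reaches from about 0.275 to 0.825 m from the base axis. Payload 4.9 kg.
Tool frame: the origin (TCP) lies midway between the tips of the shut fingers; the grasp point (between the pads) lies 19 mm behind it (grip_point_offset is the distance from the TCP to the grasp point, in m); z points along the fingers, x is the direction in which the jaws open and shut, and the axes are right-handed (so a half turn about z gives the same grasp; the last joint's range is limited). The gripper opens to 85 mm and grips with 20 to 120 N. Pads are 22 mm wide; open, the fingers measure 114 mm over their backs; the gripper's body (76 mm by 85 mm) begins 54 mm behind the grasp point. The pads swing forward as they close: fully open they stand 13 mm farther back than shut.
Start: joints at [-1.304, 0.326, -0.193, 1.052, 0, 1.437], TCP at [0.215, -0.506, 0.231] pointing down, gripper open.
Joint ranges: [-2.65, 2.65], [-0.97, 1.79], [-1.3, 1.35], [-1.93, 2.1], [-1.47, 1.37], [-3.14, 3.14]. Speed limits (rad/s): [2.57, 2.57, 3.14, 3.14, 3.14, 3.14].

### API

Orientations are given as a rotation vector (axis times angle).
In Python, from cell import * gives the robot as it stands. Calls block until the motion is done:
- movep(position, orientation): joint-space move of the TCP to a pose.
- move_l(position, velocity=0.15, rot=None, until_force=None): straight line of the TCP; rot=None keeps the orientation; velocity is the mean speed in m/s. With until_force (N) it stops when the force on the tool has changed by that much, and returns True; else False.
- set_joints(angles): joint-space move.
- let_go() and grab(newtons=None): open the fingers fully, or close them until they stop; newtons is the grip in N (None keeps the last).
- sleep(seconds).
- ik(position, orientation): joint angles nearest the present ones, or None.
- get_state(): the state.
- grab_frame(name): name is "scene" or "top"; returns a dict with "img" (420x560x3 uint8, red, green, blue), "fx", "fy", "cx", "cy" (pixels), "k1" (the pictures are not rectified: a ray, as slopes to the right and down, at radius r is drawn at 1 + k1 r^2 times it, then the intrinsics apply), "cam_to_world" (4x4, takes a point from camera to world coordinates). Camera axes: x right, y down, z forward; pixel columns grow to the right and rows downward; lengths in m; the calibration is good to about 2 mm. A picture is of the moment at which its call begins. There is no depth.
A pose or a line that the arm cannot do raises MotionError and nothing moves.
- sign_off(): hands the job in, once; it reports no verdict.
Trained networks look in the newest picture that a camera, given by its name, has taken for a name from the list of things; names that differ only in an ending like _2 or _b are one class to them, and where a whole thing is asked for, a point or a joint stands for the part that bears it (a point fixed in the world has none). Each returns a list of dicts, best first, with "score" (0 to 1); they miss things now and then, are a little off and sometimes report something else, mostly with a low value. They report only what shows in the picture. A call takes as long as a camera call.
- spot_in(camera, name): "centre" ([column, row] in pixels, amid what is visible of it).
- silhouettes(camera, name): "mask" (420x560 bool, what is visible of it) and "centre" ([column, row] in pixels, amid what is visible of it).
- tip_of(camera, name): "centre" ([column, row] in pixels: a listed point, or the origin of a listed thing).
The state is a dict: "clock": time; "q": joint angles; "joint_velocities": joint speeds; "tau": joint torques, N m; "position": TCP position; "eef_rot": TCP orientation; "contact_force": force on the tool from outside, world axes, zero at the start; "wrist_torque": the same for the moment, N m; "finger_gap": opening from 0.0 (shut) to 1.0 (fully open).
Only numpy, scipy, OpenCV 4.12 (cv2) and the standard library are available. Lean on these libraries where they do the work, as an engineer would, in place of code of your own. Each camera call takes 0.05 s, during which the arm holds its last target. There are 200 camera calls.

### The job

Tip all five feed pellets from the steel scoop through the funnel into the measuring cylinder of the tapping-density tester, and lay the empty scoop back down flat on the bench. Then take the tester's hand lever by its black crank handle and turn the cam up until the lifting table stands at its highest point, without carrying the lever over the top, and finish while still holding it there against its return spring, so that the drop height can be gauged. Leave the other things on the bench where they are.

Things in the scene. Friction and masses are not known exactly. Their poses are not given: they have to be found in the camera images.
- scoop_grip (a point): grip point on the scoop's black handle, 30 mm above the bench as the scoop lies. Handle: level, 17 mm wide, 21 mm tall, from 80 mm behind this point to 25 mm before it. Axes: x from the handle to the open front of the pan, y across, z up. The pan's back wall stands 39 mm before this point. Scoop with handle 0.2 kg; pellets in it begin to slide at a nose-down tilt of about 25 to 37 degrees
- scoop_nose (a point): middle of the open front edge of the scoop's pan, at its underside: 129 mm before scoop_grip along the scoop's x and 30 mm below it. The stainless pan is flat-bottomed, 90 mm long, 76 mm wide, its side walls 34 mm high at the back and 18 mm at the front, no front wall
- pellet1_c (a point): centre of a feed pellet: brown rod with round ends, 19 mm in diameter, 30 mm long, 10 g (five alike); starts lying in the scoop
- pellet2_c (a point): centre of feed pellet 2
- pellet3_c (a point): centre of feed pellet 3
- pellet4_c (a point): centre of feed pellet 4
- pellet5_c (a point): centre of feed pellet 5
- funnel_mouth (a point): centre of the upper rim of the tester's fixed steel funnel, 232 mm above the bench. Mouth 150 mm across; over 44 mm of height the cone narrows to a spout of 62 mm bore right above the cylinder. A column carries it on the tester's +x side. Axes = tester axes: z up, x from the side where the resting lever points to the column side, y along the cam shaft
- cylinder_floor (a point): centre of the inner floor of the clear measuring cylinder (74 mm bore, 61 mm deep inside), which is fixed on the round lifting table (108 mm across) and rises with it; the funnel's spout dips 7 mm into it with the table down. Floor 109 mm above the bench with the table down
- lever_axis (a point): point on the axis of the level cam shaft about which the handle's middle circles at a radius of 110 mm. 45 mm above the bench, 155 mm to the tester's -y side of the funnel axis; fixed to the tester. Axes = tester axes (y along the shaft). The base plate is 15 mm high and ends 79 mm to +y of here; its front edge is 77 mm to -x of the shaft
- lever_handle (a point): middle of the black revolving crank handle on the lever's end: a round grip 24 mm in diameter, 46 mm long, parallel to the shaft (tester's y) and turning freely on its own pin. It sticks out from the lever's flat arm towards -y; the arm's near face is 30 mm to +y of this middle. At rest it is 45 mm above the bench, 110 mm to -x of the shaft; it then rises and swings over the shaft
- lever (a joint): angle of the hand lever in rad: 0 level at rest (spring-held on its stop), growing as the handle is raised; 1.57 upright, handle straight above the shaft, where the eccentric lifts the table highest; up to 2.4 beyond it the table sinks again. A return spring pulls it back to 0 at all angles: about 3 to 4 N at the handle, 2.5 N at the top
- tap_table (a joint): lift of the table in m: 0 down on its anvil, 0.014 at the highest point of the cam; follows the lever as 0.014 x sin(lever angle)
- jar_a: bystander: small glass sample jar with steel cap, 54 mm across, 85 mm high; origin under its centre
- jar_b: bystander: glass sample jar with steel cap, 64 mm across, 105 mm high; origin under its centre
- petri: bystander: closed clear dish, 90 mm across, 16 mm high; origin under its centre
- gauge: bystander: stepped steel height gauge, 25 x 60 mm, 14 and 22 mm high; origin under its centre
- caliper: bystander: calliper lying flat, 200 mm long along its y, about 10 mm high; origin under its beam's middle
- beaker: bystander: empty glass beaker, 72 mm across, 92 mm high; origin under its centre

How it is judged:
On the way, in this order (a step that is already met when the one before it is completed fails the run):
1. all five pellets are in the measuring cylinder (horizontal distance between each of pellet1_c, pellet2_c, pellet3_c, pellet4_c, pellet5_c and cylinder_floor below 0.034 m and z of pellet1_c in the frame of cylinder_floor between 0 and 0.054 m and z of pellet2_c in the frame of cylinder_floor between 0 and 0.054 m and z of pellet3_c in the frame of cylinder_floor between 0 and 0.054 m and z of pellet4_c in the frame of cylinder_floor between 0 and 0.054 m and z of pellet5_c in the frame of cylinder_floor between 0 and 0.054 m), for 0.2 s.
2. the empty scoop lies flat on the bench (height (world z) of scoop_grip between 0.024 and 0.036 m and height (world z) of scoop_nose below 0.008 m and angle between scoop_grip's own z axis and vertical below 0.12 rad), for 0.2 s.
3. the gripper holds the lever with the table at its highest point (value of joint lever between 1.37 and 1.77 rad and contact force between the fingers and lever above 1 N), for 0.2 s.
At the end, for the whole second after the job is handed in: All five pellets lie in the measuring cylinder, below the funnel's spout; the scoop lies flat on the bench (within 7 degrees); the lever is held still by the gripper (contact of more than 1 N) within 0.2 rad of upright, so that the lifting table stands at least 13.4 mm up of its 14 mm (all of step 1 and all of step 2 and all of step 3 and value of joint tap_table above 0.0134 m and velocity of joint lever between -0.1 and 0.1 rad/s); the arm keeps its last pose, push and grip.
It fails at once if the lever is carried over the top (more than 30 degrees past upright) (value of joint lever above 2.1 rad).
It fails at once if a bystander is shifted by more than 30 mm or knocked over (distance of any of jar_a, jar_b, petri, gauge, caliper, beaker from where it was at the start of the episode above 0.03 m or angle between any of jar_a, jar_b, petri, gauge, caliper, beaker's own z axis and vertical above 0.5 rad).
It also fails if it takes over 64 s, if anything falls off the work surface, if the arm or the gripper's body presses on something with over 40 N, if the wrist force passes 120 N, or if a joint passes its speed limit or range.

## Working session

There is one attempt and no reset: what is moved stays moved. The work goes in short steps, each a Python script; the robot and the scene stay as the last script left them, time stands still between calls to the robot, and variables do not carry over. Pictures are saved under pics/ and viewed, about 8 in all and at most 12, crops included, and the job is handed in when it is done.

```bash
ls; mkdir -p pics
cat > h.py <<'E'
from cell import *
import numpy as np, cv2
from scipy.spatial.transform import Rotation as R
def ray(f,px):
    u=np.array([(px[0]-f["cx"])/f["fx"],(px[1]-f["cy"])/f["fy"]]); s=u.copy()
    for _ in range(30): s=u/(1+f["k1"]*(s@s))
    T=np.array(f["cam_to_world"]); return T[:3,3],T[:3,:3]@np.array([s[0],s[1],1.])
def at_z(f,px,z):
    o,d=ray(f,px); return o+d*(z-o[2])/d[2]
def proj(f,p):
    T=np.array(f["cam_to_world"]); c=T[:3,:3].T@(np.array(p)-T[:3,3]); s=c[:2]/c[2]; s=s*(1+f["k1"]*(s@s))
    return np.array([s[0]*f["fx"]+f["cx"],s[1]*f["fy"]+f["cy"]])
def tri(fa,pa,fb,pb):
    o1,d1=ray(fa,pa);o2,d2=ray(fb,pb);A=np.stack([d1,-d2],1)
    t=np.linalg.lstsq(A,o2-o1,rcond=None)[0];a=o1+d1*t[0];b=o2+d2*t[1];return (a+b)/2,np.linalg.norm(a-b)
def save(f,n): cv2.imwrite("pics/"+n,f["img"][:,:,::-1])
E
python3 - <<'E'
from h import *
F={c:grab_frame(c) for c in("scene","top")}
for c in F: save(F[c],c+"0.png"); print(c,np.round(F[c]["cam_to_world"],3).tolist(),F[c]["fx"],F[c]["k1"])
Z=dict(scoop_grip=.03,scoop_nose=0,pellet1_c=.012,funnel_mouth=.232,cylinder_floor=.109,lever_axis=.045,lever_handle=.045,jar_a=0,petri=0,gauge=0,caliper=0,beaker=0)
for n,z in Z.items():
    for c in F:
        for d in tip_of(c,n)[:6]:
            print(n,c,np.round(d["centre"],1),round(d["score"],2),np.round(at_z(F[c],d["centre"],z),3))
print(get_state())
E
```

```text
pics
scene [[-0.672, 0.48, -0.564, 1.218], [0.741, 0.451, -0.498, 0.538], [0.015, -0.753, -0.658, 0.894], [0.0, 0.0, 0.0, 1.0]] 442.0465377996485 -0.04793357349451994
top [[0.003, -0.996, 0.085, 0.451], [-1.0, -0.003, 0.006, -0.056], [-0.006, -0.085, -0.996, 1.297], [0.0, 0.0, 0.0, 1.0]] 404.3662040290816 -0.09343803014436253
scoop_grip scene [392.1 286.3] 0.58 [0.501 0.292 0.03 ]
scoop_grip top [175.2 232.6] 0.75 [0.495 0.291 0.03 ]
scoop_grip top [418.7 224.2] 0.18 [ 0.524 -0.479  0.03 ]
scoop_nose scene [376.6 330.8] 0.65 [0.617 0.327 0.   ]
scoop_nose top [169.2 195.8] 0.87 [0.616 0.322 0.   ]
pellet1_c scene [287.7 218.5] 0.68 [ 0.476 -0.075  0.012]
pellet1_c scene [376.8 300.8] 0.5 [0.552 0.283 0.012]
pellet1_c scene [246.9 212. ] 0.5 [ 0.538 -0.183  0.012]
pellet1_c top [177.8 214.9] 0.57 [0.553 0.288 0.012]
funnel_mouth scene [289.3 180.8] 0.73 [ 0.556 -0.009  0.232]
funnel_mouth top [265.7 203.5] 0.72 [ 0.566 -0.005  0.232]
cylinder_floor scene [288.7 217.3] 0.68 [ 0.552 -0.009  0.109]
cylinder_floor scene [271.2 197.7] 0.27 [ 0.525 -0.097  0.109]
cylinder_floor top [262.6 2
[... 1232 characters left out ...]
4] 0.6 [ 0.691 -0.396  0.   ]
{'clock': 1.3, 'q': array([-1.30418429e+00,  3.26216106e-01, -1.92605915e-01,  1.05198457e+00,
       -1.40736647e-06,  1.43658053e+00]), 'joint_velocities': array([-0.00146429,  0.00015633, -0.00112412,  0.00085382, -0.00047749,
        0.00143208]), 'tau': array([-5.40303972e-04, -4.43343222e+01,  2.62751359e+01,  1.30302404e-03,
       -2.28266795e-04, -4.55613627e-07]), 'position': array([ 0.21460654, -0.5064235 ,  0.23126981]), 'eef_rot': array([-2.61920634e+00,  1.73474111e+00,  1.35809239e-05]), 'contact_force': array([-0.29127875,  0.53726851,  0.64039323]), 'wrist_torque': array([-0.0220083 ,  0.00371145, -0.04569169]), 'finger_gap': 1.0001737311904721}
```

Run:
```python
import cv2
a=cv2.imread("pics/scene0.png")[130:400,130:450]; b=cv2.imread("pics/top0.png")[130:290,120:440]
cv2.imwrite("pics/a.png",cv2.resize(a,None,fx=2.2,fy=2.2,interpolation=3)); cv2.imwrite("pics/b.png",cv2.resize(b,None,fx=2.5,fy=2.5,interpolation=3))
```

```text
(no output)
```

View pics/a.png

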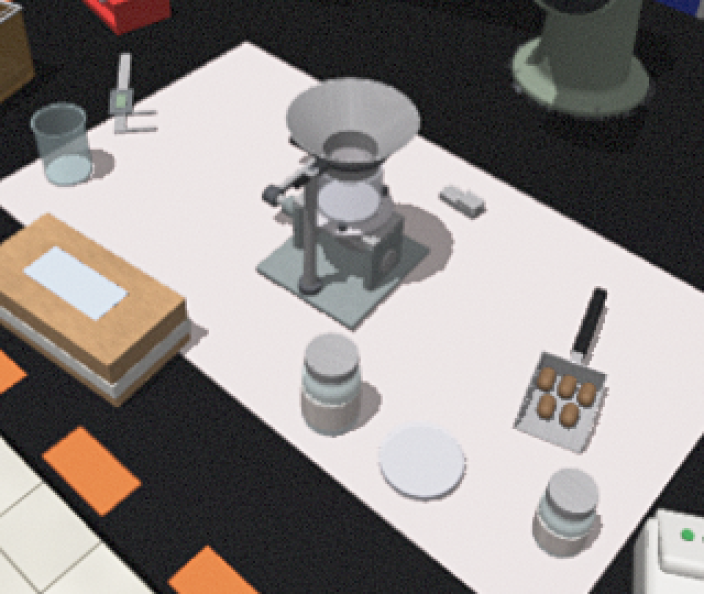

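View pics/b.png

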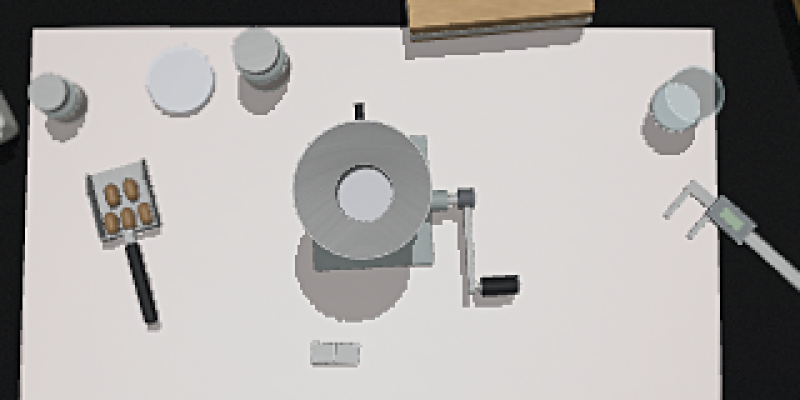

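The top view shows the scoop at about px (175,215), with its handle toward the base. The funnel is centred near px (265,206). The lever's black handle is at about px (320,244), pointing to the robot's right, so the tester axes are close to the world axes. The beaker, calliper, jars, dish and gauge are all clear of the work. Next I'll refine from the dark handle pixels and the rim, and check reach.

Run:
```python
from h import *
from scipy.optimize import minimize
F={c:grab_frame(c) for c in("scene","top")}
# scoop / lever handles: black pixels near guesses in each view
def blob(c,px,r):
    g=F[c]["img"].max(2).astype(int); m=(g<60).astype(np.uint8)
    n,l,s,cc=cv2.connectedComponentsWithStats(m)
    i=min((k for k in range(1,n) if s[k,4]>15),key=lambda k:np.hypot(*(cc[k]-px)))
    return np.argwhere(l==i)[:,::-1].astype(float)
for nm,z,gs in(("scoop",.033,{"top":(176,243),"scene":(399,275)}),("lev",.048,{"top":(320,244)})):
    for c,px in gs.items():
        P=np.array([at_z(F[c],p,z)[:2] for p in blob(c,px,0)]); m=P.mean(0); w,v=np.linalg.eigh(np.cov(P.T)); t=(P-m)@v[:,1]
        print(nm,c,len(P),m.round(4),"dir",v[:,1].round(3),"ends",(m+v[:,1]*t.min()).round(3),(m+v[:,1]*t.max()).round(3),"len",np.ptp(t).round(3))
# funnel rim: maximise gradient along the projected circle
best=[]
G={c:cv2.GaussianBlur(np.hypot(cv2.Sobel(cv2.cvtColor(F[c]["img"],6+1),cv2.CV_32F,1,0),cv2.Sobel(cv2.cvtColor(F[c]["img"],7),cv2.CV_32F,0,1)),(0,0),1) for c in F}
a=np.linspace(0,2*np.pi,90)
def sc(p,cs):
    s=0
    for c in cs:
        uv=np.array([proj(F[c],(p[0]+.0755*np.cos(t),p[1]+.0755*np.sin(t),.232)) for t in a]).astype(np.float32)
        s-=np.clip(cv2.remap(G[c],uv[:,0].reshape(-1,1),uv[:,1].reshape(-1,1),1),0,150).mean()
    return s
for cs in(["top"],["scene"],["top","scene"]):
    gr=[(sc((x,y),cs),x,y) for x in np.arange(.535,.585,.003) for y in np.arange(-.03,.02,.003)]
    b=min(gr); r=minimize(sc,b[1:],args=(cs,),method="Nelder-Mead",options=dict(initial_simplex=np.array([b[1:]]*3)+.002*np.array([[0,0],[1,0],[0,1]]))); print("funnel",cs,r.x.round(4),r.fun)
fc=r.x
for c in F:
    im=cv2.resize(F[c]["img"][:,:,::-1],None,fx=1,fy=1).copy()
    for t in a: cv2.circle(im,tuple(int(round(v)) for v in proj(F[c],(fc[0]+.0755*np.cos(t),fc[1]+.0755*np.sin(t),.232))),0,(0,0,255),-1)
    for n in("scoop_grip","scoop_nose","lever_handle","lever_axis"):
        d=tip_of(c,n)[0]["centre"]; print(n,c,np.round(d,1)); cv2.circle(im,tuple(int(round(v)) for v in d),1,(0,255,0),-1)
    save(dict(img=im[:,:,::-1]),c+"1.png")
a=cv2.imread("pics/scene1.png")[150:350,230:430]; b=cv2.imread("pics/top1.png")[150:350,140:340]
cv2.imwrite("pics/ov.png",cv2.resize(np.hstack([a,b]),None,fx=2,fy=2,interpolation=0))
# reach
def pose(grip,az,th):
    S=R.from_euler("zy",[az,th]).as_matrix(); M=np.stack([S[:,1],S[:,0],-S[:,2]],1)
    return S,M
for az in range(-180,181,30):
  for fl in(1,-1):
    ok=[]
    for th in(0,30,45,55,65):
        S,M=pose(None,np.radians(az),np.radians(th)); M=M*[fl,fl,1]
        nose=np.array([fc[0],fc[1],.25])-.02*np.array([np.cos(np.radians(az)),np.sin(np.radians(az)),0])
        g=nose+S@[-.129,0,.03]; q=ik(g+.019*M[:,2],R.from_matrix(M).as_rotvec()); ok.append(None if q is None else np.round(q,1).tolist())
    print(az,fl,[o is not None for o in ok],ok[-2])
```

```text
scoop top 167 [0.4635 0.2859] dir [-0.96  -0.281] ends [0.512 0.3  ] [0.415 0.272] len 0.101
scoop scene 158 [0.4646 0.286 ] dir [-0.959 -0.282] ends [0.511 0.3  ] [0.413 0.271] len 0.102
lev top 98 [ 0.4614 -0.1626] dir [-0.039  0.999] ends [ 0.462 -0.183] [ 0.461 -0.14 ] len 0.043
funnel ['top'] [ 0.5621 -0.0009] -143.4822235107422
funnel ['scene'] [ 0.5626 -0.0025] -149.9320068359375
funnel ['top', 'scene'] [ 0.5624 -0.0021] -292.528076171875
scoop_grip scene [395.  285.4]
scoop_nose scene [374.9 328.7]
lever_handle scene [270.4 196.6]
lever_axis scene [247.4 214.3]
scoop_grip top [176.7 234.6]
scoop_nose top [169.2 195.8]
lever_handle top [318.  246.1]
lever_axis top [315.5 207.1]
-180 1 [True, False, False, False, False] None
-180 -1 [True, False, False, False, False] None
-150 1 [True, False, False, False, False] None
-150 -1 [True, False, False, False, False] None
-120 1 [True, True, False, False, False] None
-120 -1 [True, True, False, False, False] None
-90 1 [True, True, False, False, False] None
-90 -1 [True, True, False, False, False] None
-60 1 [True, True, False, False, False] None
-60 -1 [True, True, False, False, False] None
-30 1 [True, True, False, False, False] None
-30 -1 [True, True, False, False, False] None
0 1 [True, True, True, False, False] None
0 -1 [True, True, True, False, False] None
30 1 [True, True, False, False, False] None
30 -1 [True, True, False, False, False] None
60 1 [True, True, False, False, False] None
60 -1 [True, True, False, False, False] None
90 1 [True, True, False, False, False] None
90 -1 [True, True, False, False, False] None
120 1 [True, True, False, False, False] None
120 -1 [True, True, False, False, False] None
150 1 [True, False, False, False, False] None
150 -1 [True, False, False, False, False] None
180 1 [True, False, False, False, False] None
180 -1 [True, False, False, False, False] None
```

View pics/ov.png

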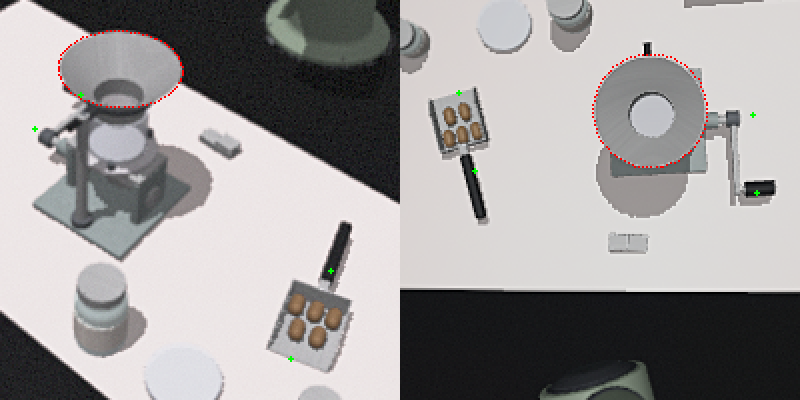

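The rim overlay fits in both views, with the funnel at (0.562, -0.002). My Euler order was extrinsic and should be intrinsic, so I'll redo the reach check.

```bash
cat >> h.py <<'E'
FC=np.array([.5624,-.002]); GRIP=np.array([.490,.2937,.030]); AZ=np.radians(16.2)
def tool(grip,az,th,fl=1):
    S=R.from_euler("ZY",[az,th]).as_matrix(); M=np.stack([S[:,1],S[:,0],-S[:,2]],1)*[fl,fl,1]
    return np.array(grip)+.019*M[:,2],R.from_matrix(M).as_rotvec()
def tool_nose(nose,az,th,fl=1):
    S=R.from_euler("ZY",[az,th]).as_matrix(); return tool(np.array(nose)+S@[-.129,0,.03],az,th,fl)
E
python3 - <<'E'
from h import *
for az in range(-180,181,30):
  for fl in(1,-1):
    a=np.radians(az); nose=[*(FC-.02*np.array([np.cos(a),np.sin(a)])),.25]
    ok=[ik(*tool_nose(nose,a,np.radians(t),fl)) for t in(0,20,40,50,60,70)]
    print(az,fl,[int(o is not None) for o in ok],*[None if ok[i] is None else np.round(ok[i],2).tolist() for i in(0,4)])
for fl in(1,-1): print(ik(*tool(GRIP,AZ,0,fl)))
E
```

```text
-180 1 [1, 1, 1, 1, 1, 1] [-0.11, 0.63, 0.38, 1.31, 0.0, 3.04] [-0.2, -0.13, -0.92, -0.26, 0.18, 3.04]
-180 -1 [1, 1, 1, 1, 1, 1] [-0.11, 0.63, 0.38, 1.31, 0.0, -0.11] [-0.2, -0.13, -0.92, -0.26, 0.18, -0.1]
-150 1 [1, 1, 1, 1, 1, 1] [-0.0, 0.6, 0.31, 1.29, 0.0, 2.62] [-0.42, -0.04, -0.78, 0.04, 0.77, 2.54]
-150 -1 [1, 1, 1, 1, 1, 1] [-0.0, 0.6, 0.31, 1.29, 0.0, -0.53] [-0.42, -0.04, -0.78, 0.04, 0.77, -0.6]
-120 1 [1, 1, 1, 1, 1, 1] [0.08, 0.5, 0.15, 1.22, -0.0, 2.18] [-0.49, 0.23, -0.37, 0.91, 1.05, 1.64]
-120 -1 [1, 1, 1, 1, 1, 1] [0.08, 0.5, 0.15, 1.22, -0.0, -0.96] [-0.49, 0.23, -0.37, 0.91, 1.05, -1.5]
-90 1 [1, 1, 1, 1, 1, 1] [0.13, 0.37, -0.05, 1.15, 0.0, 1.7] [-0.45, 0.57, 0.08, 1.73, 0.89, 0.8]
-90 -1 [1, 1, 1, 1, 1, 1] [0.13, 0.37, -0.05, 1.15, 0.0, -1.44] [-0.45, 0.57, 0.08, 1.73, 0.89, -2.34]
-60 1 [1, 1, 1, 1, 0, 0] [0.11, 0.22, -0.26, 1.09, -0.0, 1.16] None
-60 -1 [1, 1, 1, 1, 0, 0] [0.11, 0.22, -0.26, 1.09, 0.0, -1.99] None
-30 1 [1, 1, 1, 0, 0, 0] [-0.0, 0.1, -0.41, 1.07, 0.0, 0.52] None
-30 -1 [1, 1, 1, 0, 0, 0] [-0.0, 0.1, -0.41, 1.07, 0.0, -2.62] None
0 1 [1, 1, 1
[... 773 characters left out ...]
, 1, 1, 1, 1] [-0.32, 0.5, 0.15, 1.22, -0.0, 0.73] [0.18, 0.14, -0.52, 0.38, -0.95, 0.95]
150 1 [1, 1, 1, 1, 1, 1] [-0.22, 0.6, 0.32, 1.29, 0.0, -2.83] [0.05, -0.05, -0.83, -0.18, -0.49, -2.83]
150 -1 [1, 1, 1, 1, 1, 1] [-0.22, 0.6, 0.32, 1.29, 0.0, 0.31] [0.05, -0.05, -0.83, -0.18, -0.49, 0.31]
180 1 [1, 1, 1, 1, 1, 1] [-0.11, 0.63, 0.38, 1.31, 0.0, 3.04] [-0.2, -0.13, -0.92, -0.26, 0.18, 3.04]
180 -1 [1, 1, 1, 1, 1, 1] [-0.11, 0.63, 0.38, 1.31, 0.0, -0.11] [-0.2, -0.13, -0.92, -0.26, 0.18, -0.1]
[ 4.10776387e-01  5.99160072e-01 -3.91216735e-01  5.80419519e-01
 -4.44089210e-16  1.28033048e-01]
[ 4.10776387e-01  5.99160072e-01 -3.91216735e-01  5.80419519e-01
 -4.44089210e-16 -3.01355961e+00]
```

Run:
```python
from h import *
s=get_state(); print(s["clock"])
move_l([.25,-.40,.42],.35)
p,r=tool(GRIP+[0,0,.36],AZ,0); movep(p,r); print(get_state()["clock"])
p,r=tool(GRIP+[0,0,.06],AZ,0); move_l(p,.3)
f=grab_frame("scene"); save(f,"g1.png")
p,r=tool(GRIP,AZ,0); print(move_l(p,.08,until_force=8))
grab(90); s=get_state(); print(s["clock"],s["position"],s["finger_gap"],s["contact_force"])
p,r=tool(GRIP+[0,0,.03],AZ,0); move_l(p,.08)
sleep(.2); s=get_state(); print(s["clock"],s["position"],s["finger_gap"],s["contact_force"],s["wrist_torque"])
f=grab_frame("scene"); save(f,"g2.png")
a=cv2.imread("pics/g1.png")[170:370,290:490];b=cv2.imread("pics/g2.png")[170:370,290:490]
cv2.imwrite("pics/g.png",cv2.resize(np.hstack([a,b]),None,fx=2,fy=2))
```

```text
1.8
5.175
False
7.9083 [0.49012698 0.29371254 0.01133126] 0.18655741061514383 [-0.10006126 -1.35186968  4.04587932]
8.6333 [0.489501   0.29348326 0.04043234] 0.1796631871120339 [ 0.21827571  0.1598451  -2.77906014] [-0.00269859  0.14518769 -0.01464479]
```

View pics/g.png

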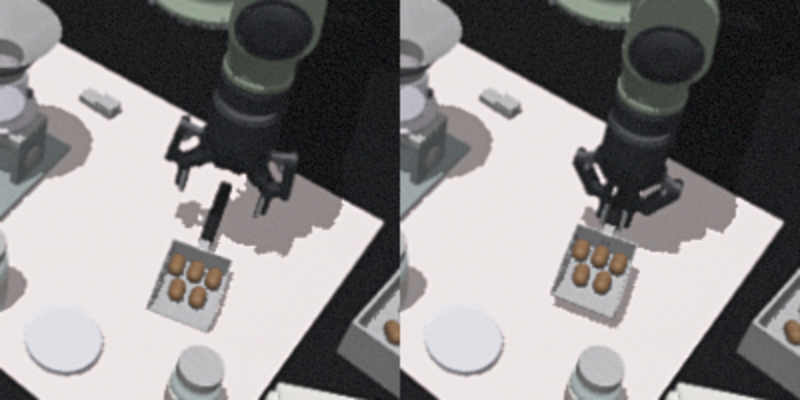

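The scoop is held level in the jaws, all five pellets are in the pan (around (195,280) in the left half), and the wrist reads about 2.8 N, which fits the weight. Now I'll carry it to the funnel.

```bash
cat >> h.py <<'E'
PA=np.radians(-100); PD=np.array([np.cos(PA),np.sin(PA)])
def nose0(z,back=.025): return [*(FC-back*PD),z]
E
python3 - <<'E'
from h import *
p,r=tool(GRIP+[0,0,.30],AZ,0); move_l(p,.2)
p,r=tool_nose(nose0(.285),PA,0); move_l(p,.07,rot=r)
p,r=tool_nose(nose0(.25),PA,np.radians(15)); move_l(p,.06,rot=r)
s=get_state(); print(s["clock"],s["contact_force"],s["finger_gap"])
f=grab_frame("scene"); g=grab_frame("top"); save(f,"p1.png");save(g,"p2.png")
a=f["img"][90:290,190:390,::-1];b=g["img"][110:310,160:360,::-1]
cv2.imwrite("pics/p.png",cv2.resize(np.hstack([a,b]),None,fx=2,fy=2))
for t in(25,32,39,46,53): print(t,ik(*tool_nose(nose0(.25),PA,np.radians(t))).round(2))
E
```

```text
13.25 [-0.04846895 -0.59419767 -2.06147648] 0.18380249510862529
25 [-0.12  0.32 -0.06  1.16  0.44  1.63]
32 [-0.19  0.32 -0.08  1.19  0.56  1.55]
39 [-0.27  0.33 -0.08  1.23  0.68  1.45]
46 [-0.34  0.36 -0.08  1.3   0.79  1.34]
53 [-0.4   0.4  -0.08  1.38  0.89  1.2 ]
```

View pics/p.png

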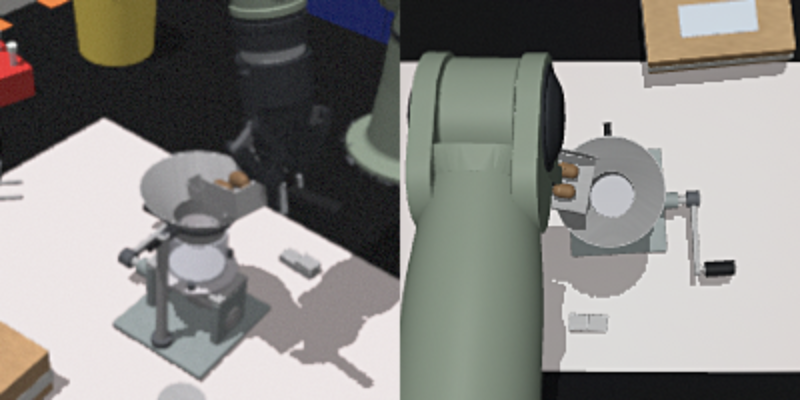

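The pan's open front is over the funnel mouth, near (592,200) in the right half against the mouth centre at (612,195), and the pellets are still in. Next I'll tilt about the nose in small steps.

Run:
```python
from h import *
ims=[]
for t in(24,30,36,42,48,54):
    p,r=tool_nose(nose0(.25),PA,np.radians(t)); move_l(p,.03,rot=r)
    s=get_state(); print(t,s["clock"].__round__(2),s["contact_force"].round(2))
    if t>=36: ims.append(grab_frame("scene")["img"][130:280,210:390,::-1])
sleep(.3); f=grab_frame("scene"); ims+=[f["img"][130:280,210:390,::-1]]; g=grab_frame("top"); ims+=[g["img"][130:280,190:370,::-1]]
cv2.imwrite("pics/q.png",cv2.resize(np.vstack([np.hstack(ims[:3]),np.hstack(ims[3:6])]),None,fx=1.45,fy=1.45))
for d in tip_of("scene","pellet1_c")[:7]: print(np.round(d["centre"]),round(d["score"],2))
```

```text
24 14.18 [-0.84  0.03 -2.84]
30 14.78 [-0.19 -0.14 -2.32]
36 15.38 [ 0.44 -0.96 -2.04]
42 16.02 [-0.47 -0.21 -1.41]
48 16.68 [ 0.    0.06 -2.63]
54 17.32 [-0.67 -0.35 -1.7 ]
```

View pics/q.png

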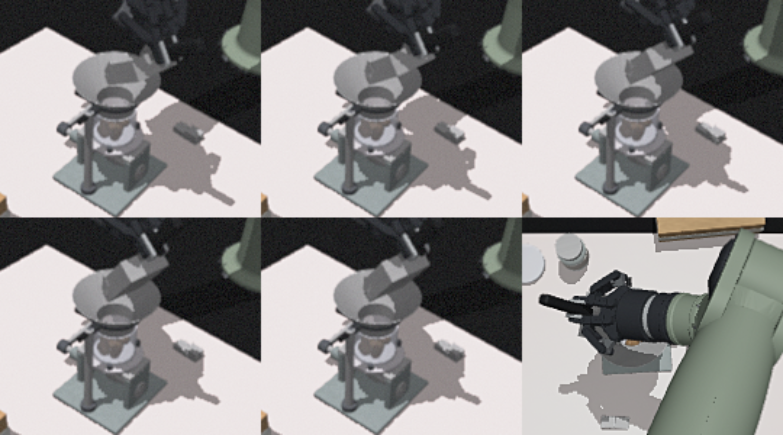

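The pellets show in the cylinder at (115,130). I'll level the scoop, back it off, and check both the pan and the cylinder.

Run:
```python
from h import *
p,r=tool_nose(nose0(.265),PA,np.radians(20)); move_l(p,.12,rot=r)
p,r=tool_nose(nose0(.285,.09),PA,0); move_l(p,.12,rot=r)
f=grab_frame("scene"); g=grab_frame("top")
print(get_state()["clock"])
for c in("scene","top"):
    print(c,[(np.round(d["centre"]).tolist(),round(d["score"],2),int(d["mask"].sum())) for d in silhouettes(c,"pellet1_c")[:7]])
a=f["img"][130:280,220:370,::-1];b=g["img"][130:280,190:340,::-1]
cv2.imwrite("pics/r.png",cv2.resize(np.hstack([a,b]),None,fx=2.6,fy=2.6,interpolation=3))
```

```text
19.4833
scene []
top []
```

View pics/r.png

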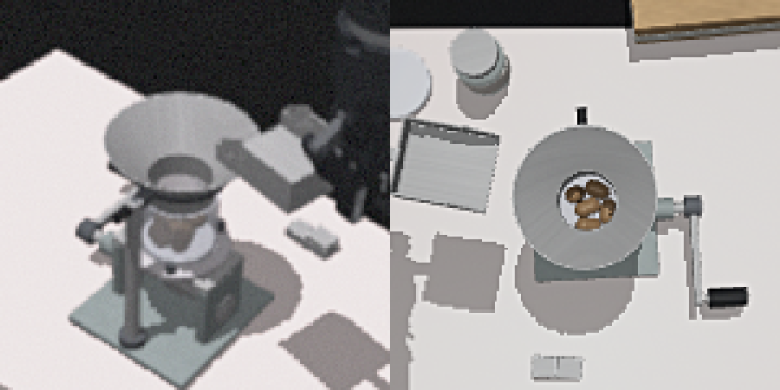

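The cylinder shows all five pellets through the spout, around (590,205), and the pan at (447,165) is empty. The column and handle positions both give a tester yaw of about 3°. I'll lay the scoop back and check reach for the lever.

```bash
cat >> h.py <<'E'
PSI=np.radians(3.1); ex=np.array([np.cos(PSI),np.sin(PSI),0]); ey=np.array([-np.sin(PSI),np.cos(PSI),0]); ez=np.array([0,0,1.])
A=np.array([*FC,.045])-.155*ey
def lev(phi,tilt=np.radians(15),fl=1,sh=-.005,up=0):
    h=A+.11*(-np.cos(phi)*ex+np.sin(phi)*ez)+sh*ey
    z=-np.cos(tilt)*ez+np.sin(tilt)*ey; x=ex*fl; M=np.stack([x,np.cross(z,x),z],1)
    return h+(.019-up)*z,R.from_matrix(M).as_rotvec()
E
python3 - <<'E'
from h import *
p,r=tool(GRIP+[0,0,.30],AZ,0); move_l(p,.1,rot=r)
p,r=tool(GRIP+[0,0,.02],AZ,0); move_l(p,.2)
p,r=tool(GRIP+[0,0,-.002],AZ,0); print("touch",move_l(p,.03,until_force=6))
s=get_state(); print(s["clock"],s["position"],s["contact_force"])
let_go(); p,r=tool(GRIP+[0,0,.40],AZ,0); move_l(p,.35)
f=grab_frame("scene"); g=grab_frame("top"); s=get_state(); print(s["clock"])
for n,z in(("scoop_grip",.03),("scoop_nose",0)):
    d=tip_of("scene",n); d and print(n,np.round(at_z(f,d[0]["centre"],z),3),round(d[0]["score"],2))
a=f["img"][190:390,290:490,::-1];b=g["img"][110:310,190:390,::-1]
cv2.imwrite("pics/s.png",cv2.resize(np.hstack([a,b]),None,fx=2,fy=2,interpolation=3))
for fl in(1,-1):
    for ti in(0,15): print(fl,ti,[None if (q:=ik(*lev(ph,np.radians(ti),fl,up=u))) is None else q.round(2).tolist() for ph,u in((0,.3),(0,0),(.8,0),(1.57,0))])
E
```

```text
touch True
23.9417 [0.48964097 0.29355928 0.01132012] [-0.18769805 -0.73719149  4.89915755]
26.0083
scoop_grip [0.757 0.153 0.03 ] 0.75
scoop_nose [0.618 0.324 0.   ] 0.65
1 0 [[-0.5, 0.17, -0.16, 1.24, 0.0, 1.02], [-0.5, 0.47, -0.6, 0.51, 0.0, 1.02], [-0.47, 0.4, -0.44, 0.73, 0.0, 1.05], [-0.4, 0.48, -0.21, 0.88, 0.0, 1.12]]
1 15 [[-0.73, 0.37, 0.05, 1.44, 0.18, 0.77], [-0.62, 0.56, -0.47, 0.71, 0.2, 0.88], [-0.58, 0.49, -0.32, 0.92, 0.21, 0.92], [-0.51, 0.57, -0.09, 1.05, 0.22, 0.99]]
-1 0 [[-0.5, 0.17, -0.16, 1.24, 0.0, -2.12], [-0.5, 0.47, -0.6, 0.51, 0.0, -2.12], [-0.47, 0.4, -0.44, 0.73, 0.0, -2.09], [-0.4, 0.48, -0.21, 0.88, 0.0, -2.03]]
-1 15 [[-0.73, 0.37, 0.05, 1.44, 0.18, -2.37], [-0.62, 0.56, -0.47, 0.71, 0.2, -2.26], [-0.58, 0.49, -0.32, 0.92, 0.21, -2.22], [-0.51, 0.57, -0.09, 1.05, 0.22, -2.15]]
```

View pics/s.png

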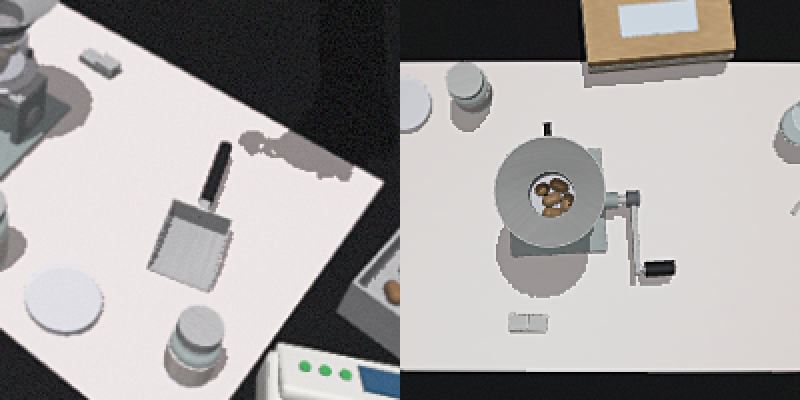

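The scoop lies empty and flat in its old place, handle at (215,175) and pan at (190,245). The network's scoop_grip hit at (0.757, 0.153) is false. Now the lever.

Run:
```python
from h import *
movep(*lev(0,up=.3)); print(get_state()["clock"])
move_l(lev(0,up=.06)[0],.25)
print(move_l(lev(0)[0],.08,until_force=8)); s=get_state(); print(s["clock"],s["position"],lev(0)[0],s["contact_force"])
grab(50); s=get_state(); print(s["finger_gap"],s["contact_force"].round(2))
for ph in np.radians([5,10,15,20,25,30]): move_l(lev(ph)[0],.05)
s=get_state(); print(s["clock"],s["finger_gap"],s["contact_force"].round(2))
f=grab_frame("scene"); g=grab_frame("top")
a=f["img"][110:260,190:340,::-1];b=g["img"][150:300,240:390,::-1]
cv2.imwrite("pics/l.png",cv2.resize(np.hstack([a,b]),None,fx=2.6,fy=2.6,interpolation=3))
```

```text
28.0833
False
30.0917 [ 0.46132152 -0.16310286  0.02697179] [ 0.46094764 -0.16280417  0.02664741] [-0.49099761  0.21803559  0.155383  ]
0.2652521985785816 [ 5.28  0.8  -0.13]
32.7333 0.2654913294102497 [ 5.27  0.59 -7.55]
```

View pics/l.png

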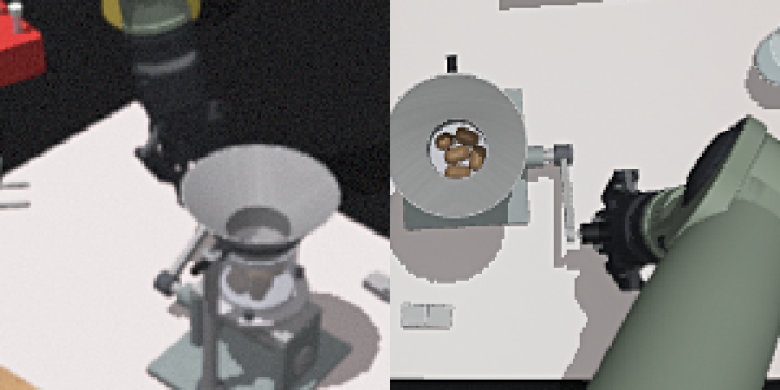

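The jaws hold the handle at about (605,235) in the right half. The lever arm has risen and the pellets are unchanged. Continuing to upright.

Run:
```python
from h import *
for d in range(36,91,6):
    move_l(lev(np.radians(d))[0],.05)
    if d%18==0: s=get_state(); print(d,s["contact_force"].round(1),s["finger_gap"].round(3))
sleep(.4); s=get_state(); print(s["clock"],s["contact_force"].round(2),s["finger_gap"],s["position"],lev(np.pi/2)[0],np.abs(s["joint_velocities"]).max())
f=grab_frame("scene"); g=grab_frame("top")
for fr,c in((f,"scene"),(g,"top")):
    for n in("lever_handle","pellet1_c"): print(c,n,[(np.round(d["centre"],1).tolist(),round(d["score"],2)) for d in tip_of(c,n)[:3]], proj(fr,A+.11*ez).round(1))
a=f["img"][90:270,180:360,::-1];b=g["img"][120:300,220:400,::-1]
cv2.imwrite("pics/m.png",cv2.resize(np.hstack([a,b]),None,fx=2.2,fy=2.2,interpolation=3))
```

```text
Traceback (most recent call last):
AttributeError: 'float' object has no attribute 'round'
```

My print statement crashed at 36°, and the arm is holding there. Resuming from 42°.

Run:
```python
from h import *
for d in range(42,91,6):
    move_l(lev(np.radians(d))[0],.05)
    if d%18==0: print(d,get_state()["contact_force"].round(1))
sleep(.4); s=get_state(); print(s["clock"],s["contact_force"].round(2),s["finger_gap"],s["position"],lev(np.pi/2)[0],np.abs(s["joint_velocities"]).max())
f=grab_frame("scene"); g=grab_frame("top")
for fr,c in((f,"scene"),(g,"top")):
    for n in("lever_handle","pellet1_c"): print(c,n,[(np.round(d["centre"],1).tolist(),round(d["score"],2)) for d in tip_of(c,n)[:3]], proj(fr,A+.11*ez).round(1))
a=f["img"][90:270,180:360,::-1];b=g["img"][120:300,220:400,::-1]
cv2.imwrite("pics/m.png",cv2.resize(np.hstack([a,b]),None,fx=2.2,fy=2.2,interpolation=3))
```

```text
54 [  5.3   1.8 -12. ]
72 [  0.9   4.1 -11.1]
90 [-2.8  5.5 -4.8]
37.0667 [-1.57  6.21 -4.6 ] 0.2648923425627342 [ 0.57049912 -0.15628241  0.13724958] [ 0.57078667 -0.1568555   0.13664741] 0.0010282424663996391
scene lever_handle [([245.9, 184.6], 0.61)] [243.7 183. ]
scene pellet1_c [] [243.7 183. ]
top lever_handle [([322.0, 204.5], 0.7), ([269.3, 211.8], 0.68)] [320.5 204.9]
top pellet1_c [([267.5, 217.3], 0.43)] [320.5 204.9]
```

View pics/m.png

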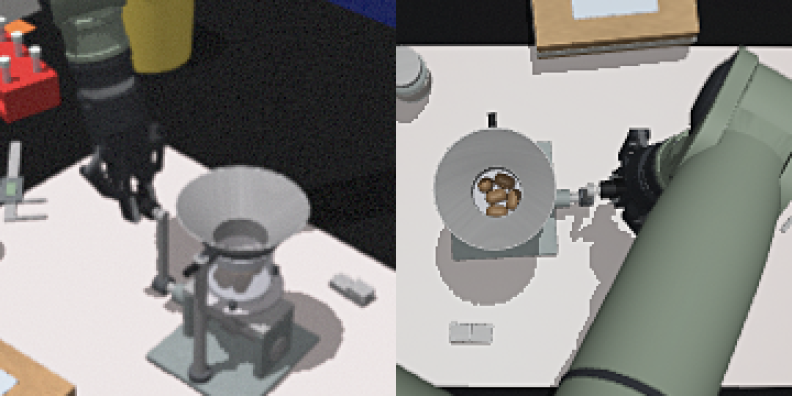

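The lever arm stands upright: vertical from (160,290) to (160,215) on the left, and in line with the shaft at (600,193) on the right. The jaws hold the handle and the table is up. All five pellets are visible in the cylinder at (500,195), and the arm is still.

```bash
python3 -c "
from h import *
sign_off(); print(get_state()['clock'])"
```

```text
the job is handed in; nothing more can be done
the job is handed in; nothing more can be done
```

I tipped all five pellets through the funnel into the measuring cylinder and laid the empty scoop back flat where it came from. I then raised the crank handle to upright and handed the job in while still holding it there, at about 37 s of the 64 s allowed.

**What the last checks showed:**
- **Pellets:** all five were visible through the spout in the final top picture, and the pan was empty.
- **Lever:** the arm looked vertical in both views. The fingers were 0.265 open on the handle and the arm was still. The tool was within 1 mm of the calculated top position, and the handle sat within 3 px of where it should appear. I had no direct reading of the lever angle or the table lift.
- **Scoop:** it looked flat in the picture taken after release. I did not measure its tilt, and it was out of view in my final crops.
- **Other things on the bench:** nothing looked moved in the pictures, but I did not re-measure their positions.

**Checks that failed or disagreed:**
- After the scoop was laid down, the network put its grip point at (0.757, 0.153). That is wrong, since the picture shows the scoop in its old place.
- The network found no pellets in the cylinder after the pour and only one weak hit at the end, so the count of five is from the pictures.
- One script stopped on a print error with the lever at 36°. The arm held there, and I carried on from that point.
- The tool force rose to about 12 N while raising the lever, more than the 3 to 4 N the spring alone gives. This was probably a small mismatch between my circle and the real one, and it stayed well under the limits.

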